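# Lock in the push-lock switches by feel and shut the cover

### The job

Closing up: all three push-lock switches of the grey switch box must be left locked in, but their sprung caps always come back up to the same height, so only a light press tells which are locked (a locked one gives softly at first, a released one resists at once), and every full click changes the state over. Feel each switch, gently click those that are not locked in, then swing the box's cover fully shut, leaving the other things on the table alone.

Things in the scene. Friction and masses are not known exactly. Their poses are not given: they have to be found in the camera images.
- switch_box: grey switch box, fixed on the table, 140 (x) x 200 (y) mm, flat panel 50 mm up; origin: centre of its underside, x to its back, z up. A ridge 14 mm thick along the back rises 27 mm above the panel and carries the cover. Three round black caps, 28 mm across, 22 mm high, 55 mm apart, stand in a row along y, 12 mm in front of the centre. Box, caps and cover bear at most 30 N
- cap_left_top (a point): centre of the top of the cap at the box's +y end, 72 mm above the box's underside at rest. Under each cap is a hidden sprung core with a push-push latch, either locked in (5 to 6 mm down) or released (just under the cap); each can start either way, and at least one is released. The cap's own weak spring (0.8 N at rest, 0.08 N more per mm) always brings the cap back to full height
- cap_mid_top (a point): centre of the top of the middle cap, same height. How the caps feel: over a released core a cap resists with 4.5 to 5 N within the first 1.5 mm; over a locked core it goes down softly (under 2 N) for about 6 mm and then resists with 6 N or more. Pressing slowly further takes 8 to 15 N (0.1 N more per mm/s), up to the hard stop 20.5 mm down
- cap_right_top (a point): centre of the top of the cap at the box's -y end, same height. How the switches click: pressed about 14.5 mm down, the latch changes over (locked to released, or released to locked), which takes effect when the cap is let right up again. A press of less than 12 mm changes nothing; 16.5 to 19 mm is a sure click
- cover (a joint): opening angle of the grey cover, rad: 0 shut over the caps, 1.85 to 2.1 at the start (leaning back past upright), 2.2 at most. A shallow shell, 128 mm from hinge to free edge, 200 mm wide, with a 24 mm skirt along the free edge and sides; its outer face lies 6 mm outside the hinge axis. Stiff hinge (0.1 N m): it stays where it is left and takes 1 to 2 N at the free edge
- cover_hinge (a point): middle of the hinge axis, which runs along the box's y axis, 63 mm behind the box's centre and 77 mm above its underside
- cover_edge (a point): middle of the cover's free edge, on its outer face
- water_cup: white cup, 69 mm across, 73 mm high, standing behind the box; origin at the centre of its foot; bystander
- clay_carton: torn-open pack of clay, 51 x 121 x 34 mm, lying to the left of the box; origin at the centre of its underside; bystander

How it is judged:
At the end, for the whole second after the job is handed in: The cores under all three caps are locked in (3.5 to 7.5 mm below the released position, and staying there) and the cover is shut to within 0.06 rad ((z of head_a in the frame of switch_box between 0.036 and 0.04 m or x of head_a in the frame of switch_box above 0.012 m) and (z of head_b in the frame of switch_box between 0.036 and 0.04 m or x of head_b in the frame of switch_box above 0.012 m) and (z of head_c in the frame of switch_box between 0.036 and 0.04 m or x of head_c in the frame of switch_box above 0.012 m) and (z of head_d in the frame of switch_box between 0.036 and 0.04 m or x of head_d in the frame of switch_box above 0.012 m) and (z of head_e in the frame of switch_box between 0.036 and 0.04 m or x of head_e in the frame of switch_box above 0.012 m) and value of joint cover below 0.06 rad); the robot touches nothing.
It fails at once if the switch box, a cap or the cover is pressed with more than 30 N (contact force between any of the fingers, the arm and switch_box above 30 N).
It fails at once if the cup or the clay pack is pushed more than 20 mm out of place (distance of any of water_cup, clay_carton from where it was at the start of the episode above 0.02 m).
It also fails if it takes over 67 s, if anything falls off the work surface, if the arm or the gripper's body presses on something with over 40 N, if the wrist force passes 120 N, or if a joint passes its speed limit or range.

### The arm

A 7-joint arm with a two-finger parallel gripper is mounted at the origin on a cart in front of the work surface, level with it; the furniture and walls round the work are solid. World frame = base frame: x ahead of the robot, y to its left, z up, the work surface at z = 0. Lengths are in m, angles in rad, forces in N, time in s.
With the tool pointing down it reaches from about 0.35 to 0.9 m from the base axis. Payload 8.1 kg.
Tool frame: the origin (TCP) lies at the very end of the fingers, on their centre line; the grasp point (between the pads) lies 19 mm behind it (grasp_offset is the distance from the TCP to the grasp point, in m); z points along the fingers, y is the line along which they close (so a half turn about z gives the same grasp; the last joint's range is limited). The gripper opens to 92 mm and grips with 3 to 60 N. Pads are 19 mm wide; open, the fingers measure 130 mm over their backs; the gripper's body (75 mm by 190 mm) begins 47 mm behind the grasp point.
Start: joints at [1.089, 0.434, 0.025, 1.573, -0.012, 1.134, -0.075], TCP at [0.231, -0.581, 0.194] pointing down, gripper open.
Joint ranges: [-2.62, 2.62], [-0.44, 2.09], [-1.27, 1.32], [0.08, 2.57], [-1.32, 4.46], [0.12, 2], [-2.74, 2.74]. Speed limits (rad/s): [2.22, 2.22, 3.01, 3.01, 3.14, 3.14, 3.14].

### API

Orientations are given as a rotation vector (axis times angle).
In Python, from cell import observe, get_image, camera_params, sign_off, silhouettes, grasp_offset gives the robot as it stands. The module is installed in compiled form; this text tells all that it offers.
- The arm moves only by the tool jog_arm, never from a script. Its argument "motion" is a list that holds one entry, the list of rows, each a list of 7 numbers: the shift along the tool's x, y, z in m, then the turn, a rotation vector about the tool's x, y, z in rad, then the closure, from -1 (fully open) to 1 (shut), so that 0 is half open. In form: [[[dx, dy, dz, wx, wy, wz, hand], ...]]. A call has 1 to 10 rows; each row is the pose to reach, as a shift and turn from the pose commanded when the call began, along the tool's axes at that moment; what a row does not reach only later rows make up. A row lasts 1/12 s, in which the tool goes at most 41.7 mm and 7.16 degrees, less where a joint would pass 70% of its speed; a pose out of reach is approached as far as the arm can. A call with a gripper value outside its range is refused whole. The fingers move at their own pace and stop on an object; "force" is the grip in N (left out, the last holds). Time passes only in rows, so rows that repeat a pose let the fingers close. It gives the time, the measured TCP pose, the force, the opening and the grip force at its end, in the units of the state.
- observe(): the state, without advancing time (a new reading comes with each control period).
- get_image(name): name is "side" or "top" or "wrist"; returns the picture (384x512x3 uint8, red, green, blue); there is no depth.
- camera_params(name): a dict with "vertical_fov" (degrees; the focal length in pixels is half the picture's height over the tangent of half this angle, whatever the lens; pixels are square), "cx", "cy" (the principal point, pixels), "dist_coeffs" ([k1, k2, p1, p2, k3] as OpenCV has them; the pictures are not rectified), "T" (4x4, takes a point from camera to world coordinates). Camera axes: x right, y down, z forward; pixel columns grow to the right and rows downward; lengths in m; the calibration is good to about 2 mm. A picture is of the moment at which its call begins: read the wrist's pose just before it. camera_params takes no time and is no camera call; for the wrist camera it gives the pose at the moment of the call.
- sign_off(): hands the job in; it is judged then, once.
Trained networks look in the newest picture that a camera, given by its name, has taken for a name from the list of things; names that differ only in an ending like _2 or _b are one class to them, and where a whole thing is asked for, a point or a joint stands for the part that bears it (a point fixed in the world has none). Each returns a list of dicts, best first, with "p" (0 to 1); they miss things now and then, are a little off and sometimes report something else, mostly with a low value. They report only what shows in the picture. A call takes as long as a camera call.
- silhouettes(query, camera): "mask" (384x512 bool, what is visible of it) and "pixel" ([column, row] in pixels, amid what is visible of it).
The state is a dict: "clock": time; "joints": joint angles; "dq": joint speeds; "joint_efforts": joint torques, N m; "position": TCP position; "ee_rot": TCP orientation; "force": force on the tool from outside, world axes, zero at the start; "ft_torque": the same for the moment, N m; "width": opening from 0.0 (shut) to 1.0 (fully open); "gripper_force": force on a finger pad.
Only numpy, scipy, OpenCV 4.12 (cv2) and the standard library are available. Lean on these libraries where they do the work, as an engineer would, in place of code of your own. Each camera call takes 0.05 s, during which the arm holds its last target. There are 200 camera calls.

## Working session

There is one attempt and no reset: what is moved stays moved. The work goes in short steps, Python scripts to look and compute and a tool call to move; the robot and the scene stay as the last step left them, time stands still between calls to the robot, and variables do not carry over. Pictures are saved under pics/ and viewed, at most 10 in all, crops included, and the job is handed in when it is done.

Besides the shell and the picture viewer there is one more tool, called after "Call:" as name(argument=value, ...), one argument or row to a line, values as JSON. jog_arm: Moves the arm, as the interface text tells. Its arguments: {"type":"object","properties":{"motion":{"type":"array"},"force":{"type":"number"}},"required":["motion"]}

```bash
mkdir -p pics; cat > h.py <<'E'
import numpy as np, cv2
from cell import *
from scipy.spatial.transform import Rotation as R
def K(p):
    f=192/np.tan(np.radians(p["vertical_fov"])/2)
    return np.array([[f,0,p["cx"]],[0,f,p["cy"]],[0,0,1.]])
def toplane(cam,px,z):
    p=camera_params(cam);T=np.array(p["T"])
    u=cv2.undistortPoints(np.array([[px]],float),K(p),np.array(p["dist_coeffs"]))[0,0]
    d=T[:3,:3]@np.array([u[0],u[1],1]);return T[:3,3]+d*(z-T[2,3])/d[2]
def proj(cam,P):
    p=camera_params(cam);T=np.linalg.inv(np.array(p["T"]))
    return cv2.projectPoints(np.array(P,float).reshape(-1,3),cv2.Rodrigues(T[:3,:3])[0],T[:3,3],K(p),np.array(p["dist_coeffs"]))[0][:,0]
def st():
    o=observe();print({k:np.round(o[k],4).tolist() for k in ("clock","position","ee_rot","force","width","joints")})
E
python3 - <<'E'
from h import *
st()
ims=[get_image(n) for n in ("top","side")]
for n in("top","side"):
    for q in ("cap_left_top","cap_mid_top","switch_box","cover","water_cup","clay_carton"):
        print(n,q,[(np.round(r["pixel"]).tolist(),round(r["p"],2),int(r["mask"].sum())) for r in silhouettes(q,n)[:4]])
    print(np.round(camera_params(n)["T"],3).tolist())
cv2.imwrite("pics/a.png",cv2.cvtColor(ims[0],cv2.COLOR_RGB2BGR));cv2.imwrite("pics/b.png",cv2.cvtColor(ims[1],cv2.COLOR_RGB2BGR))
E
```

```text
{'clock': 0.0, 'position': [0.2308, -0.5802, 0.1934], 'ee_rot': [-3.084, -0.591, 0.0007], 'force': [-0.3286, 0.4296, -0.3318], 'width': 0.9965, 'joints': [1.0894, 0.4352, 0.025, 1.5741, -0.0116, 1.134, -0.0751]}
top cap_left_top [([274.0, 219.0], 0.39, 86), ([318.0, 215.0], 0.18, 102)]
top cap_mid_top [([295.0, 218.0], 0.61, 100)]
top switch_box [([293.0, 196.0], 0.67, 6550)]
top cover []
top water_cup [([342.0, 139.0], 0.89, 590), ([296.0, 216.0], 0.39, 65)]
top clay_carton [([178.0, 251.0], 0.76, 898)]
[[0.022, -0.99, 0.136, 0.402], [-1.0, -0.023, -0.01, 0.203], [0.013, -0.136, -0.991, 1.295], [0.0, 0.0, 0.0, 1.0]]
side cap_left_top []
side cap_mid_top [([258.0, 152.0], 0.45, 1875)]
side switch_box [([274.0, 182.0], 0.7, 4775)]
side cover [([260.0, 154.0], 0.81, 1795), ([244.0, 143.0], 0.41, 32)]
side water_cup [([242.0, 144.0], 0.43, 34)]
side clay_carton [([277.0, 292.0], 0.79, 1277)]
[[-0.886, -0.287, 0.364, 0.228], [-0.464, 0.53, -0.71, 0.886], [0.011, -0.798, -0.603, 0.672], [0.0, 0.0, 0.0, 1.0]]
```

View pics/a.png

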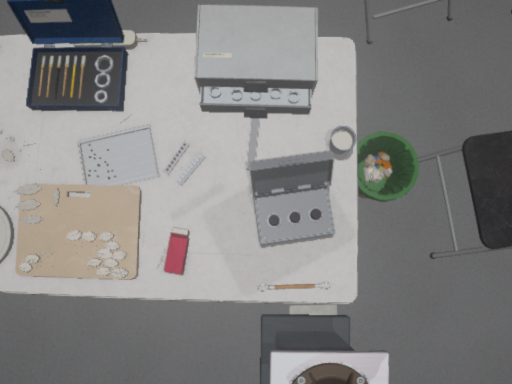

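View pics/b.png

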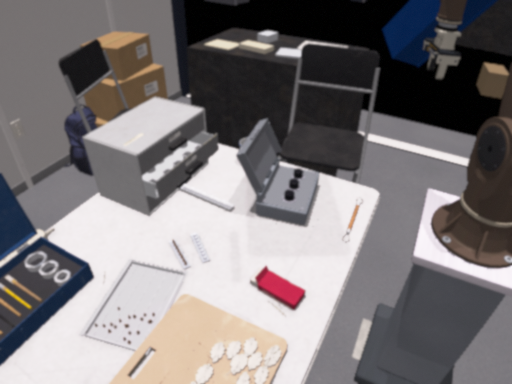

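The top picture shows the box with caps at about (274,219), (295,217), (316,214). The cover is open towards the top of the image, the cup is at (342,139) and the clay pack at (178,251). The side picture agrees.

```bash
python3 - <<'E'
from h import *
im=get_image("top")
g=cv2.cvtColor(im,cv2.COLOR_RGB2GRAY)
m=np.zeros_like(g);m[205:230,262:330]=1
b=((g<60)&(m>0)).astype(np.uint8)
n,l,s,c=cv2.connectedComponentsWithStats(b)
C=[]
for i in range(1,n):
    if s[i,4]>20: print(s[i],c[i]);C.append(toplane("top",c[i],0.068))
C=np.array(sorted(C,key=lambda v:-v[1]));print(C,np.linalg.norm(np.diff(C,axis=0),axis=1))
d=C[0]-C[-1];yaw=np.arctan2(-d[0],d[1]);print("yaw",yaw)
Rz=R.from_euler("z",yaw);o=C.mean(0)+Rz.apply([0.012,0,0]);o[2]=0;print("box",o)
print("cup",toplane("top",(342,141),0.073),"clay",toplane("top",(178,251),0.034))
# check corners
cor=[[x,y,0.05] for x in(-.07,.07) for y in(-.1,.1)]
print(proj("top",o+Rz.apply(cor)))
q=R.from_rotvec(observe()["ee_rot"]);print(q.as_matrix().round(3))
p=camera_params("wrist");print(np.round(q.inv().apply(np.array(p["T"])[:3,3]-observe()["position"]),3),(q.inv().as_matrix()@np.array(p["T"])[:3,:3]).round(3))
big=cv2.resize(im[130:260,220:380],None,fx=4.5,fy=4.5,interpolation=cv2.INTER_CUBIC)
cv2.imwrite("pics/c.png",cv2.cvtColor(big,cv2.COLOR_RGB2BGR))
E
```

```text
Traceback (most recent call last):
numpy.exceptions.AxisError: axis 1 is out of bounds for array of dimension 1
```

```bash
python3 - <<'E'
from h import *
im=get_image("top")
g=cv2.cvtColor(im,cv2.COLOR_RGB2GRAY).astype(float)
print(g[217,262:330].astype(int).tolist())
C=[]
for (u,v) in((274,219),(295,217),(316,214)):
    w=g[v-8:v+9,u-8:u+9];t=(w.min()+np.median(w))/2
    n,l,s,c=cv2.connectedComponentsWithStats((w<t).astype(np.uint8))
    i=1+np.argmax(s[1:,4]);px=c[i]+[u-8,v-8];print(s[i],px,t);C.append(toplane("top",px,0.068))
C=np.array(C);print(C,np.linalg.norm(np.diff(C,axis=0),axis=1))
d=C[0]-C[-1];yaw=np.arctan2(-d[0],d[1]);print("yaw",yaw)
Rz=R.from_euler("z",yaw);o=C.mean(0)+Rz.apply([0.012,0,0]);o[2]=0;print("box",o)
print("cup",toplane("top",(342,141),0.073),"clay",toplane("top",(178,251),0.034))
cor=[[x,y,0.05] for x in(-.07,.07) for y in(-.1,.1)]
print(proj("top",o+Rz.apply(cor)))
q=R.from_rotvec(observe()["ee_rot"]);print(q.as_matrix().round(3))
p=camera_params("wrist");print(np.round(q.inv().apply(np.array(p["T"])[:3,3]-observe()["position"]),3),(q.inv().as_matrix()@np.array(p["T"])[:3,:3]).round(3))
big=cv2.resize(im[130:260,220:380],None,fx=4.5,fy=4.5,interpolation=cv2.INTER_CUBIC)
cv2.imwrite("pics/c.png",cv2.cvtColor(big,cv2.COLOR_RGB2BGR))
E
```

```text
[152, 150, 151, 150, 153, 159, 159, 133, 93, 84, 84, 82, 83, 84, 82, 89, 114, 144, 153, 149, 148, 148, 148, 148, 150, 160, 161, 119, 78, 82, 79, 82, 81, 80, 80, 78, 78, 84, 128, 156, 146, 147, 147, 148, 147, 144, 143, 156, 146, 93, 66, 68, 75, 76, 79, 79, 78, 86, 122, 136, 139, 144, 146, 146, 145, 145, 146, 146]
[ 3  4 10 11 90] [273.65555556 220.08888889] 110.5
[ 3  3 10 11 90] [294.56666667 217.1       ] 108.0
[ 2  3 11 11 91] [315.35164835 213.98901099] 105.0
[[0.49591216 0.161921   0.068     ]
 [0.50484089 0.10800444 0.068     ]
 [0.51408255 0.05414646 0.068     ]] [0.05465087 0.05464513]
yaw 0.16702557518806796
box [0.5167782  0.11001897 0.        ]
cup [ 0.70873862 -0.01498804  0.073     ] clay [0.41075045 0.4113034  0.034     ]
[[334.98599812 233.92397279]
 [259.45887658 245.14763724]
 [326.42132661 181.67005013]
 [251.81923429 192.3497402 ]]
[[ 0.929  0.37   0.   ]
 [ 0.37  -0.929 -0.   ]
 [-0.     0.    -1.   ]]
[ 0.083 -0.    -0.191] [[ 0.001 -0.953 -0.304]
 [ 1.     0.001 -0.   ]
 [ 0.    -0.304  0.953]]
```

View pics/c.png

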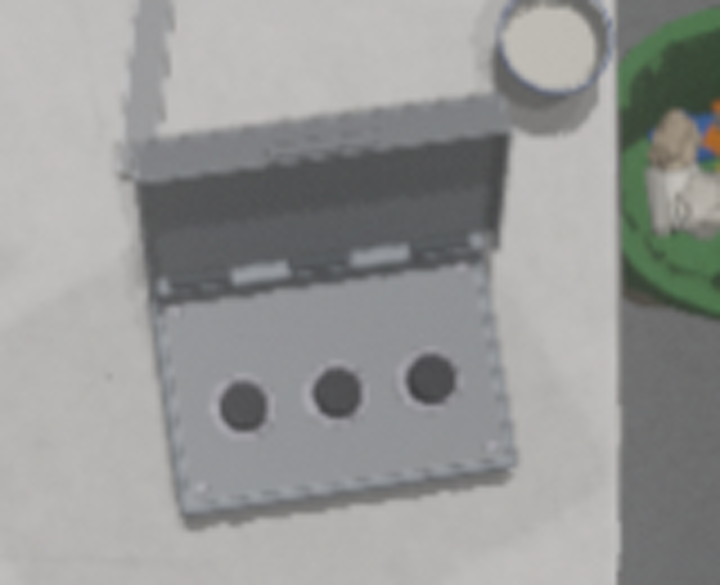

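The crop confirms the pose: the projected panel corners land on the box corners. Box yaw is 0.167 and the caps are at L(.496,.162), M(.505,.108), R(.514,.054). I'll approach with the wrist camera side facing the robot and the fingers shut.

```bash
cat >> h.py <<'E'
BOX=np.array([0.5168,0.1100,0]);YAW=0.167
def go(b,tilt=0,yaw=np.pi,R0=None,p0=None):
    "row to reach box-frame point b, tool down, turned yaw about box z, tilted about box y"
    o=observe();q=R.from_rotvec(o["ee_rot"]) if R0 is None else R0
    p=np.array(o["position"]) if p0 is None else p0
    Rb=R.from_euler("z",YAW);w=BOX+Rb.apply(b)
    t=Rb*R.from_euler("y",tilt)*R.from_euler("z",yaw)*R.from_euler("x",np.pi)
    return np.round(np.r_[q.inv().apply(w-p),(q.inv()*t).as_rotvec()],4).tolist()
E
python3 - <<'E'
from h import *
print(go([-.012,0,.25]))
E
```

```text
[0.5091, -0.5387, -0.0558, -0.0, 0.0001, -2.9299]
```

Call:
jog_arm(
  motion=[
    [[0.509,-0.539,-0.056,0,0,-2.93,1],[0.509,-0.539,-0.056,0,0,-2.93,1],[0.509,-0.539,-0.056,0,0,-2.93,1],[0.509,-0.539,-0.056,0,0,-2.93,1],[0.509,-0.539,-0.056,0,0,-2.93,1],[0.509,-0.539,-0.056,0,0,-2.93,1],[0.509,-0.539,-0.056,0,0,-2.93,1],[0.509,-0.539,-0.056,0,0,-2.93,1],[0.509,-0.539,-0.056,0,0,-2.93,1],[0.509,-0.539,-0.056,0,0,-2.93,1]],
  ],
  force=20,
)

```text
clock: 1.63
position: [0.3848, -0.1928, 0.2261]
ee_rot: [2.149, 2.29, -0.0]
force: [0.2, -0.3, -0.0]
width: 0.326
gripper_force: 0.0
```

```bash
python3 - <<'E'
from h import *
st();print(go([-.012,0,.25]))
E
```

```text
{'clock': 1.6333, 'position': [0.3848, -0.1928, 0.2261], 'ee_rot': [2.1487, 2.2904, -0.0002], 'force': [0.2404, -0.2956, -0.0269], 'width': 0.3257, 'joints': [0.7258, 0.117, -0.4216, 1.9407, 0.0545, 1.0937, 0.3456]}
[0.2925, 0.1391, -0.024, -0.0003, 0.0013, -1.674]
```

Call:
jog_arm(
  motion=[
    [[0.292,0.139,-0.024,0,0,-1.674,1],[0.292,0.139,-0.024,0,0,-1.674,1],[0.292,0.139,-0.024,0,0,-1.674,1],[0.292,0.139,-0.024,0,0,-1.674,1],[0.292,0.139,-0.024,0,0,-1.674,1],[0.292,0.139,-0.024,0,0,-1.674,1],[0.292,0.139,-0.024,0,0,-1.674,1],[0.292,0.139,-0.024,0,0,-1.674,1],[0.292,0.139,-0.024,0,0,-1.674,1],[0.292,0.139,-0.024,0,0,-1.674,1]],
  ],
)

```text
clock: 2.47
position: [0.5066, 0.1079, 0.2498]
ee_rot: [0.395, 3.117, 0.002]
force: [0.0, -1.1, -1.0]
width: 0.004
gripper_force: 0.0
```

```bash
python3 - <<'E'
from h import *
st();print(go([-.012,0,.22]))
E
```

```text
{'clock': 2.4667, 'position': [0.5066, 0.1079, 0.2498], 'ee_rot': [0.3952, 3.1165, 0.0024], 'force': [0.0065, -1.0972, -1.0219], 'width': 0.0041, 'joints': [0.3113, 0.3206, -0.804, 1.6996, 0.2424, 1.2242, 0.7684]}
[0.0016, -0.0004, 0.0298, 0.0015, 0.0003, -0.4193]
```

Call:
jog_arm(
  motion=[
    [[0.002,0,0.06,0.001,0,-0.419,1],[0.002,0,0.06,0.001,0,-0.419,1],[0.002,0,0.06,0.001,0,-0.419,1],[0.002,0,0.06,0.001,0,-0.419,1],[0.002,0,0.06,0.001,0,-0.419,1],[0.002,0,0.06,0.001,0,-0.419,1]],
  ],
)

```text
clock: 2.97
position: [0.5046, 0.1054, 0.1897]
ee_rot: [-0.241, 3.132, -0.001]
force: [-0.4, 0.4, -0.7]
width: 0.003
gripper_force: 0.0
```

```bash
python3 - <<'E'
from h import *
st();print(go([-.012,-.055,.085]))
im=get_image("wrist").copy()
Rz=R.from_euler("z",YAW)
P=proj("wrist",BOX+Rz.apply([[-.012,y,.072] for y in(.055,0,-.055)]));print(P)
for p in P: cv2.circle(im,tuple(int(x) for x in p),3,(255,0,0),-1)
cv2.imwrite("pics/d.png",cv2.cvtColor(im,cv2.COLOR_RGB2BGR))
E
```

```text
{'clock': 2.9667, 'position': [0.5046, 0.1054, 0.1897], 'ee_rot': [-0.2413, 3.1323, -0.0012], 'force': [-0.4105, 0.4003, -0.6614], 'width': 0.0028, 'joints': [0.3524, 0.3949, -0.8762, 1.7918, 0.3367, 1.1127, 1.0867]}
[-0.0015, -0.0524, 0.1047, -0.0008, -0.0001, -0.0132]
[[306.35338834 181.21078669]
 [259.62289506 181.755373  ]
 [212.94334748 182.34029549]]
```

View pics/d.png

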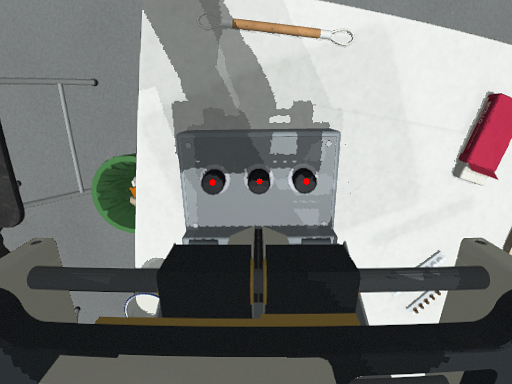

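The red projected points sit on the caps at (212,182), (260,182) and (306,181), so the pose is good. Next I'll feel the right cap.

Call:
jog_arm(
  motion=[
    [[-0.0015,-0.052,0.06,0,0,-0.013,1],[-0.0015,-0.052,0.112,0,0,-0.013,1],[-0.0015,-0.052,0.112,0,0,-0.013,1],[-0.0015,-0.052,0.112,0,0,-0.013,1],[-0.0015,-0.052,0.112,0,0,-0.013,1],[-0.0015,-0.052,0.112,0,0,-0.013,1]],
  ],
)

```text
clock: 3.52
position: [0.515, 0.0559, 0.0797]
ee_rot: [-0.266, 3.128, -0.0]
force: [-0.1, 0.7, 0.9]
width: 0.01
gripper_force: 0.0
```

Call:
jog_arm(
  motion=[
    [[0,0,0.003,0,0,0,1],[0,0,0.006,0,0,0,1],[0,0,0.0085,0,0,0,1],[0,0,0.0085,0,0,0,1],[0,0,0.0085,0,0,0,1]],
  ],
)

```text
clock: 3.93
position: [0.5141, 0.0545, 0.0695]
ee_rot: [-0.266, 3.13, -0.002]
force: [0.3, 0.4, 0.4]
width: 0.004
gripper_force: 0.0
```

Call:
jog_arm(
  motion=[
    [[0,0,0.001,0,0,0,1],[0,0,0.001,0,0,0,1]],
  ],
)

```text
clock: 4.1
position: [0.514, 0.0543, 0.0682]
ee_rot: [0.265, -3.13, 0.002]
force: [0.6, -0.3, 0.7]
width: 0.006
gripper_force: 0.0
```

Call:
jog_arm(
  motion=[
    [[0,0,0.002,0,0,0,1],[0,0,0.004,0,0,0,1],[0,0,0.0045,0,0,0,1],[0,0,0.0045,0,0,0,1]],
  ],
)

```text
clock: 4.43
position: [0.5138, 0.0542, 0.0634]
ee_rot: [0.265, -3.13, 0.002]
force: [-0.1, -0.7, -0.7]
width: 0.003
gripper_force: 0.0
```

```bash
python3 - <<'E'
from h import *
st();print(observe()["ft_torque"],np.round(observe()["joint_efforts"],2))
a=get_image("wrist");b=get_image("side")
st();print(observe()["ft_torque"])
b=cv2.resize(b[120:240,210:350],None,fx=3.2,fy=3.2)
im=np.hstack([b, a[110:494-110,:][:384]][0:1]) 
a2=cv2.resize(a[100:300,130:390],(448,345))
o=np.zeros((740,448,3),np.uint8);o=np.vstack([b,a2])[:, :448]
o=cv2.resize(o,None,fx=.8,fy=.8)
cv2.imwrite("pics/e.png",cv2.cvtColor(o,cv2.COLOR_RGB2BGR));print(o.shape)
E
```

```text
{'clock': 4.4333, 'position': [0.5138, 0.0542, 0.0634], 'ee_rot': [0.2653, -3.1298, 0.0015], 'force': [-0.0706, -0.6613, -0.672], 'width': 0.0026, 'joints': [0.359, 0.5404, -0.7778, 1.9379, 0.4956, 0.8644, 1.0598]}
[ 0.16722645 -0.07450504 -0.01259257] [-3.000e-02 -5.739e+01 -1.109e+01 -2.315e+01  4.000e-02  5.000e-02
 -3.000e-02]
{'clock': 4.5333, 'position': [0.5139, 0.0542, 0.0636], 'ee_rot': [0.2653, -3.1301, 0.0015], 'force': [-0.2622, -0.1359, 0.9412], 'width': 0.0028, 'joints': [0.3591, 0.5402, -0.778, 1.9377, 0.4955, 0.8645, 1.0598]}
[ 0.15100711 -0.09339739 -0.00165787]
(583, 358, 3)
```

View pics/e.png

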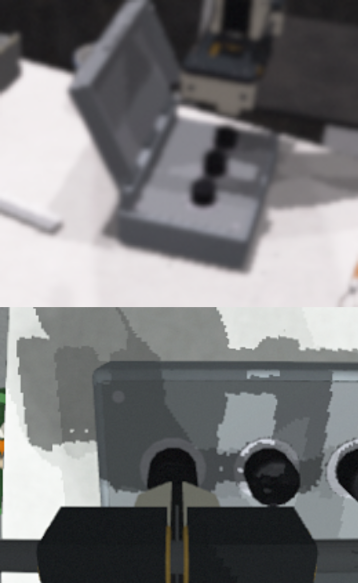

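```bash
python3 - <<'E'
from h import *
a=get_image("wrist");b=get_image("side");st()
p=np.array(observe()["position"]);Rz=R.from_euler("z",YAW)
out=[]
for n,im in(("wrist",a),("side",b)):
    P=proj(n,[p,BOX+Rz.apply([-.012,-.055,.072]),BOX+Rz.apply([-.012,0,.072])]);print(n,P.round(1))
    u,v=P[0].astype(int);w,h,k=(70,50,5) if n=="wrist" else(50,36,7)
    big=cv2.resize(im[v-h:v+h,u-w:u+w],(700,500),interpolation=cv2.INTER_CUBIC)
    for j,q in enumerate(P):cv2.circle(big,tuple(((q-[u-w,v-h])*(350/w)).astype(int)),5,[(255,0,0),(0,255,0),(0,0,255)][j],-1)
    out.append(big)
cv2.imwrite("pics/f.png",cv2.cvtColor(cv2.resize(np.vstack(out),(420,600)),cv2.COLOR_RGB2BGR))
E
```

```text
{'clock': 4.6333, 'position': [0.514, 0.0543, 0.0637], 'ee_rot': [0.2653, -3.1303, 0.0016], 'force': [0.1686, -0.9451, 0.0369], 'width': 0.0081, 'joints': [0.3591, 0.54, -0.7781, 1.9376, 0.4955, 0.8645, 1.0598]}
wrist [[257.2 221.3]
 [256.5 225.8]
 [331.2 225.9]]
side [[297.9 172.9]
 [298.2 170.5]
 [293.9 181. ]]
```

View pics/f.png

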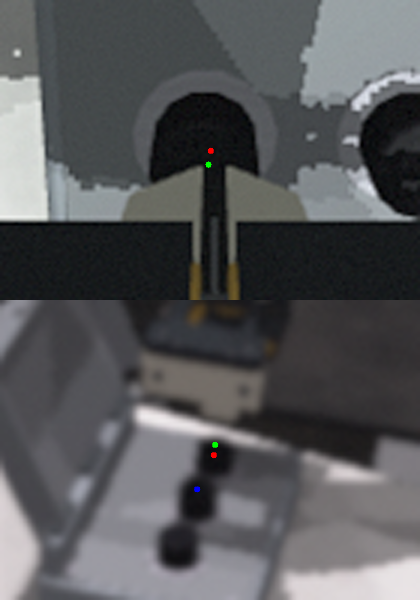

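Call:
jog_arm(
  motion=[
    [[0,0,0.001,0,0,0,1],[0,0,0.002,0,0,0,1],[0,0,0.002,0,0,0,1]],
  ],
)

```text
clock: 4.88
position: [0.5139, 0.0542, 0.0615]
ee_rot: [0.265, -3.13, 0.002]
force: [-0.6, -0.9, -0.1]
width: 0.004
gripper_force: 0.0
```

```bash
python3 - <<'E'
from h import *
st()
for i in range(4):
    get_image("wrist");o=observe();print(np.round(o["force"],2),np.round(o["ft_torque"],2),o["position"][2])
E
```

```text
{'clock': 4.8833, 'position': [0.5139, 0.0542, 0.0615], 'ee_rot': [0.2652, -3.13, 0.0016], 'force': [-0.5917, -0.9268, -0.0839], 'width': 0.0044, 'joints': [0.3573, 0.5428, -0.7758, 1.9398, 0.4987, 0.8605, 1.0571]}
[ 0.76 -0.43 -0.56] [ 0.1  -0.17  0.02] 0.061544374801948944
[-0.42 -1.01  0.36] [ 0.15 -0.16 -0.01] 0.06160633534936498
[-1.05  1.13 -0.17] [ 0.11 -0.12 -0.03] 0.06164419528774321
[-0.33  0.11  0.1 ] [ 0.12 -0.07  0.01] 0.061662855669245724
```

```bash
python3 - <<'E'
from h import *
a=get_image("wrist")
big=cv2.resize(a[170:270,200:360],(800,500),interpolation=cv2.INTER_CUBIC)
big=np.clip(big.astype(float)*1.8,0,255).astype(np.uint8)
Rz=R.from_euler("z",YAW);p=np.array(observe()["position"])
def draw(c,z,col):
    t=np.linspace(0,2*np.pi,60);P=[BOX+Rz.apply([-.012+.014*np.cos(s),c+.014*np.sin(s),z]) for s in t]
    q=((proj("wrist",P)-[200,170])*5).astype(np.int32);cv2.polylines(big,[q],True,col,1)
draw(-.055,.072,(255,0,0));draw(-.055,.0615,(0,255,0));draw(0,.072,(255,0,0))
cv2.circle(big,tuple(((proj("wrist",[p])[0]-[200,170])*5).astype(int)),4,(255,0,255),-1)
cv2.imwrite("pics/g.png",cv2.cvtColor(big,cv2.COLOR_RGB2BGR))
E
```

```text
(no output)
```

View pics/g.png

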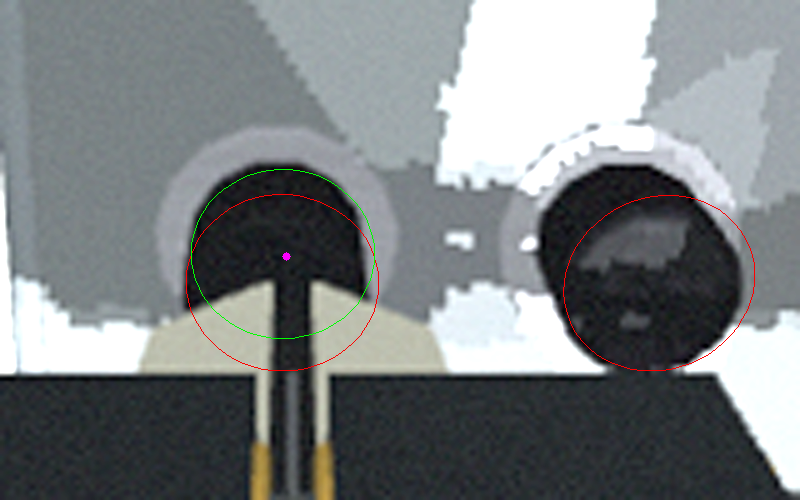

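```bash
python3 - <<'E'
from h import *
e=[]
for i in range(3): e.append(observe()["joint_efforts"]);get_image("side")
print(np.round(e,2))
a=get_image("wrist")
g=cv2.cvtColor(a,cv2.COLOR_RGB2GRAY);cv2.imwrite("pics/w1.png",g)
E
```

```text
[[-0.000e+00 -5.753e+01 -1.111e+01 -2.306e+01  1.000e-02  1.000e-01
  -0.000e+00]
 [-0.000e+00 -5.754e+01 -1.112e+01 -2.307e+01  1.000e-02  1.000e-01
   0.000e+00]
 [-0.000e+00 -5.755e+01 -1.112e+01 -2.308e+01  1.000e-02  1.000e-01
   0.000e+00]]
```

Call:
jog_arm(
  motion=[
    [[0,0,-0.01,0,0,0,1],[0,0,-0.02,0,0,0,1],[0,0,-0.02,0,0,0,1],[0,0,-0.02,0,0,0,1]],
  ],
)

```text
clock: 5.67
position: [0.5148, 0.0544, 0.0827]
ee_rot: [-0.265, 3.128, -0.002]
force: [0.6, -0.3, 0.4]
width: 0.004
gripper_force: 0.0
```

```bash
python3 - <<'E'
from h import *
e=[];f=[]
for i in range(3): e.append(observe()["joint_efforts"]);f.append(observe()["force"]);get_image("side")
print(np.round(e,2),np.round(f,2));st()
a=get_image("wrist")
big=cv2.resize(a[170:270,200:360],(800,500),interpolation=cv2.INTER_CUBIC)
big=np.clip(big.astype(float)*1.8,0,255).astype(np.uint8)
cv2.imwrite("pics/h.png",cv2.cvtColor(big,cv2.COLOR_RGB2BGR))
E
```

```text
[[-3.000e-02 -5.702e+01 -1.127e+01 -2.467e+01 -1.100e-01  2.100e-01
   1.100e-01]
 [-4.000e-02 -5.701e+01 -1.124e+01 -2.463e+01 -4.000e-02  1.100e-01
   4.000e-02]
 [-1.000e-02 -5.692e+01 -1.116e+01 -2.450e+01 -1.000e-02  9.000e-02
   1.000e-02]] [[ 0.58 -0.31  0.45]
 [ 0.23 -1.58 -0.34]
 [-0.03  1.32  0.04]]
{'clock': 5.8167, 'position': [0.5139, 0.0541, 0.0816], 'ee_rot': [0.2652, -3.1302, 0.0019], 'force': [-0.1739, -0.0842, -0.6645], 'width': 0.0069, 'joints': [0.3747, 0.5173, -0.7958, 1.9204, 0.4697, 0.8993, 1.0826]}
```

View pics/h.png

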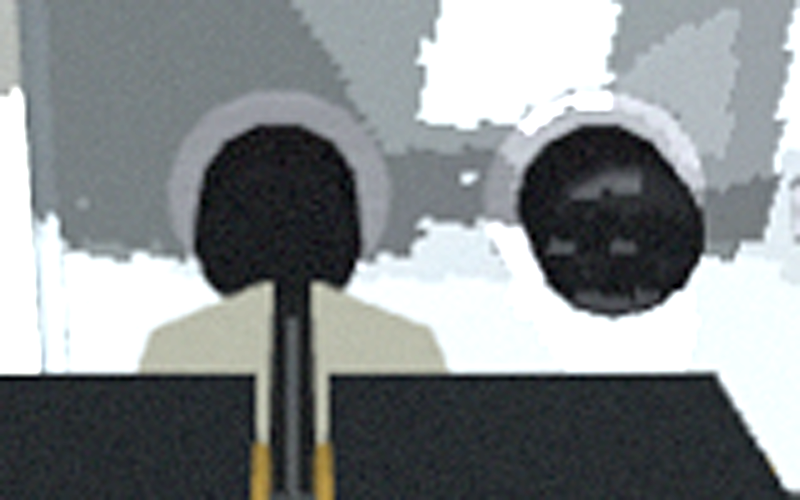

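The fingers project short of the nominal TCP and the cap shows no sign of being pressed. With about zero force as well, the real tip is still above the cap. I'll go down by feel.

Call:
jog_arm(
  motion=[
    [[0,0,0.01,0,0,0,1],[0,0,0.019,0,0,0,1],[0,0,0.0205,0,0,0,1],[0,0,0.0205,0,0,0,1]],
  ],
)

```text
clock: 6.2
position: [0.513, 0.0541, 0.0598]
ee_rot: [0.266, -3.128, 0.002]
force: [-0.9, 0.7, -0.2]
width: 0.005
gripper_force: 0.0
```

Call:
jog_arm(
  motion=[
    [[0,0,0.001,0,0,0,1],[0,0,0.002,0,0,0,1],[0,0,0.002,0,0,0,1]],
  ],
)

```text
clock: 6.45
position: [0.514, 0.0543, 0.0591]
ee_rot: [0.266, -3.13, 0.002]
force: [0.4, 0.7, 0.2]
width: 0.006
gripper_force: 0.0
```

Call:
jog_arm(
  motion=[
    [[0,0,0.001,0,0,0,1],[0,0,0.002,0,0,0,1],[0,0,0.002,0,0,0,1]],
  ],
)

```text
clock: 6.7
position: [0.5139, 0.0542, 0.0571]
ee_rot: [0.265, -3.13, 0.002]
force: [-0.9, -1.1, -0.2]
width: 0.006
gripper_force: 0.0
```

Call:
jog_arm(
  motion=[
    [[0,0,0.001,0,0,0,1],[0,0,0.002,0,0,0,1],[0,0,0.002,0,0,0,1]],
  ],
)

```text
clock: 6.95
position: [0.5139, 0.0542, 0.055]
ee_rot: [0.265, -3.13, 0.002]
force: [0.9, -0.2, -0.0]
width: 0.007
gripper_force: 0.0
```

Call:
jog_arm(
  motion=[
    [[0,0,0.001,0,0,0,1],[0,0,0.002,0,0,0,1],[0,0,0.002,0,0,0,1]],
  ],
)

```text
clock: 7.2
position: [0.5139, 0.0542, 0.0529]
ee_rot: [0.265, -3.13, 0.002]
force: [0.1, -0.4, 0.3]
width: 0.006
gripper_force: 0.0
```

```bash
python3 - <<'E'
from h import *
st();print(grasp_offset if not callable(grasp_offset) else grasp_offset())
q=R.from_rotvec(observe()["ee_rot"]);p=np.array(observe()["position"])
for x in(0,.005,.0095):
  for z in(0,-.01,-.02,-.03):
    print(x,z,proj("wrist",[p+q.apply([x,0,z])])[0].round(1))
f=[]
for i in range(3):
    get_image("wrist");f.append(observe()["force"])
print(np.mean(f,0))
E
```

```text
{'clock': 7.2, 'position': [0.5139, 0.0542, 0.0529], 'ee_rot': [0.2653, -3.13, 0.0016], 'force': [0.0652, -0.3563, 0.2774], 'width': 0.0063, 'joints': [0.3498, 0.5538, -0.7669, 1.9475, 0.5114, 0.8441, 1.046]}
0.0188
0 0 [257.2 221.2]
0 -0.01 [257.2 226.7]
0 -0.02 [257.2 232.8]
0 -0.03 [257.1 239.4]
0.005 0 [257.2 215.2]
0.005 -0.01 [257.2 220.4]
0.005 -0.02 [257.2 226.2]
0.005 -0.03 [257.1 232.6]
0.0095 0 [257.2 209.6]
0.0095 -0.01 [257.2 214.6]
0.0095 -0.02 [257.2 220.1]
0.0095 -0.03 [257.1 226.2]
[ 0.18214403 -0.0552905   0.19956158]
```

Call:
jog_arm(
  motion=[
    [[0,0,0.001,0,0,0,1],[0,0,0.002,0,0,0,1],[0,0,0.003,0,0,0,1],[0,0,0.003,0,0,0,1]],
  ],
)

```text
clock: 7.68
position: [0.5138, 0.0542, 0.0499]
ee_rot: [0.265, -3.13, 0.002]
force: [-0.1, 0.2, -0.1]
width: 0.004
gripper_force: 0.0
```

Call:
jog_arm(
  motion=[
    [[0,0,0.001,0,0,0,1],[0,0,0.002,0,0,0,1],[0,0,0.002,0,0,0,1]],
  ],
)

```text
clock: 7.93
position: [0.5138, 0.0542, 0.0479]
ee_rot: [0.265, -3.13, 0.002]
force: [-0.5, -0.2, 0.1]
width: 0.005
gripper_force: 0.0
```

Call:
jog_arm(
  motion=[
    [[0,0,0.001,0,0,0,1],[0,0,0.002,0,0,0,1],[0,0,0.002,0,0,0,1]],
  ],
)

```text
clock: 8.18
position: [0.5138, 0.0541, 0.046]
ee_rot: [0.265, -3.13, 0.002]
force: [0.2, -0.3, 0.6]
width: 0.012
gripper_force: 0.0
```

Call:
jog_arm(
  motion=[
    [[0,0,0.001,0,0,0,1],[0,0,0.0015,0,0,0,1],[0,0,0.0015,0,0,0,1]],
  ],
)

```text
clock: 8.43
position: [0.5139, 0.0542, 0.0445]
ee_rot: [0.265, -3.13, 0.002]
force: [-0.8, 0.7, 0.4]
width: 0.006
gripper_force: 0.0
```

Call:
jog_arm(
  motion=[
    [[0,0,0.001,0,0,0,1],[0,0,0.0015,0,0,0,1],[0,0,0.0015,0,0,0,1]],
  ],
)

```text
clock: 8.68
position: [0.5139, 0.0542, 0.043]
ee_rot: [0.265, -3.13, 0.002]
force: [-0.9, 0.4, -0.5]
width: 0.006
gripper_force: 0.0
```

Call:
jog_arm(
  motion=[
    [[0,0,0.001,0,0,0,1],[0,0,0.0015,0,0,0,1],[0,0,0.0015,0,0,0,1]],
  ],
)

```text
clock: 8.93
position: [0.5139, 0.0542, 0.0415]
ee_rot: [0.265, -3.13, 0.002]
force: [0.0, 0.8, 0.3]
width: 0.004
gripper_force: 0.0
```

```bash
python3 - <<'E'
from h import *
st();f=[]
for i in range(6):
    get_image("wrist");f.append(observe()["force"])
print(np.mean(f,0),np.std(f,0))
E
```

```text
{'clock': 8.9333, 'position': [0.5139, 0.0542, 0.0415], 'ee_rot': [0.2653, -3.1301, 0.0017], 'force': [0.0406, 0.8192, 0.3309], 'width': 0.0045, 'joints': [0.3392, 0.5687, -0.7542, 1.9576, 0.5289, 0.8221, 1.0307]}
[-0.28619985  0.18672365 -0.24177996] [0.36924737 0.39966725 0.41910454]
```

```bash
python3 - <<'E'
from h import *
a=get_image("wrist").copy();b=get_image("side").copy()
Rz=R.from_euler("z",YAW);p=np.array(observe()["position"]);q=R.from_rotvec(observe()["ee_rot"])
def draw(im,n,o,s,c,z,r,col):
    P=[BOX+Rz.apply([-.012+r*np.cos(t),c+r*np.sin(t),z]) for t in np.linspace(0,2*np.pi,60)]
    cv2.polylines(im,[((proj(n,P)-o)*s).astype(np.int32)],True,col,1)
A=cv2.resize(a[140:265,160:360],(800,500),interpolation=cv2.INTER_CUBIC)[:, :];A=np.clip(A*1.7,0,255).astype(np.uint8)
for c in(-.055,0): draw(A,"wrist",[160,140],4,c,.05,.014,(0,255,0));draw(A,"wrist",[160,140],4,c,.072,.014,(255,0,0))
A=A[:, 100:700]; A=A[:420]
B=cv2.resize(b[100:220,240:360],(560,560),interpolation=cv2.INTER_CUBIC);s=560/120
for c in(-.055,0): draw(B,"side",[240,100],s,c,.072,.014,(255,0,0))
for k,col in((0,(255,0,255)),(-.019,(255,255,0)),(-.066,(0,255,255))):
    cv2.circle(B,tuple(((proj("side",[p+q.apply([0,0,k])])[0]-[240,100])*s).astype(int)),4,col,-1)
B=cv2.resize(B,(420,420))
o=np.hstack([A,B]);o=cv2.resize(o,(800,int(o.shape[0]*800/o.shape[1])))
cv2.imwrite("pics/i.png",cv2.cvtColor(o,cv2.COLOR_RGB2BGR))
E
```

```text
(no output)
```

View pics/i.png

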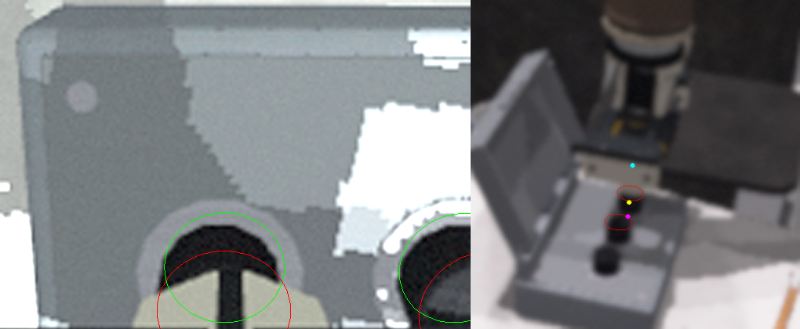

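The side view on the right shows the gripper stub only now arriving at the right cap, with the cap still up. I'll keep going down by feel.

Call:
jog_arm(
  motion=[
    [[0,0,0.001,0,0,0,1],[0,0,0.002,0,0,0,1],[0,0,0.002,0,0,0,1]],
  ],
)

```text
clock: 9.58
position: [0.514, 0.0542, 0.0395]
ee_rot: [0.265, -3.13, 0.002]
force: [0.5, -0.2, 0.6]
width: 0.007
gripper_force: 0.3
```

Call:
jog_arm(
  motion=[
    [[0,0,0.001,0,0,0,1],[0,0,0.002,0,0,0,1],[0,0,0.002,0,0,0,1]],
  ],
)

```text
clock: 9.83
position: [0.514, 0.0542, 0.0375]
ee_rot: [0.265, -3.13, 0.001]
force: [-0.5, -0.1, 1.1]
width: 0.005
gripper_force: 0.4
```

Call:
jog_arm(
  motion=[
    [[0,0,0.001,0,0,0,1],[0,0,0.002,0,0,0,1],[0,0,0.002,0,0,0,1]],
  ],
)

```text
clock: 10.08
position: [0.514, 0.0543, 0.0355]
ee_rot: [0.265, -3.13, 0.001]
force: [-0.7, 0.8, 1.4]
width: 0.004
gripper_force: 0.5
```

```bash
python3 - <<'E'
from h import *
st();f=[]
for i in range(4):
    get_image("wrist");f.append(observe()["force"])
print(np.mean(f,0),np.std(f,0))
E
```

```text
{'clock': 10.0833, 'position': [0.514, 0.0543, 0.0355], 'ee_rot': [0.2654, -3.1303, 0.0014], 'force': [-0.7268, 0.781, 1.4245], 'width': 0.0037, 'joints': [0.3336, 0.5766, -0.7474, 1.9625, 0.5382, 0.8104, 1.0227]}
[ 0.31808829 -0.02529695  1.1866513 ] [0.20316257 0.04435371 0.51910424]
```

Contact at about z = 0.040, and soft. I'll go on to find the core.

Call:
jog_arm(
  motion=[
    [[0,0,0.001,0,0,0,1],[0,0,0.0015,0,0,0,1],[0,0,0.0015,0,0,0,1]],
  ],
)

```text
clock: 10.53
position: [0.514, 0.0542, 0.0341]
ee_rot: [0.265, -3.13, 0.001]
force: [-0.4, -1.2, 1.2]
width: 0.004
gripper_force: 0.5
```

Call:
jog_arm(
  motion=[
    [[0,0,0.001,0,0,0,1],[0,0,0.0015,0,0,0,1],[0,0,0.0015,0,0,0,1]],
  ],
)

```text
clock: 10.78
position: [0.514, 0.0543, 0.0329]
ee_rot: [-0.265, 3.13, -0.002]
force: [-0.6, -0.6, 6.0]
width: 0.005
gripper_force: 2.9
```

The right cap is locked: soft to 6 mm, then 6 N. Next is the middle cap.

Call:
jog_arm(
  motion=[
    [[0,0,-0.016,0,0,0,1],[0,0.028,-0.016,0,0,0,1],[0,0.055,-0.014,0,0,0,1],[0,0.055,-0.012,0,0,0,1],[0,0.055,-0.012,0,0,0,1],[0,0.055,-0.012,0,0,0,1]],
  ],
)

```text
clock: 11.28
position: [0.5045, 0.1079, 0.0443]
ee_rot: [0.266, -3.129, 0.003]
force: [-0.0, -0.5, 0.5]
width: 0.008
gripper_force: 0.0
```

Call:
jog_arm(
  motion=[
    [[0,0,0.003,0,0,0,1],[0,0,0.006,0,0,0,1],[0,0,0.0075,0,0,0,1],[0,0,0.0075,0,0,0,1]],
  ],
)

```text
clock: 11.62
position: [0.5047, 0.1076, 0.0366]
ee_rot: [0.264, -3.13, 0.002]
force: [0.4, -0.3, 0.6]
width: 0.005
gripper_force: 0.4
```

Call:
jog_arm(
  motion=[
    [[0,0,0.0015,0,0,0,1],[0,0,0.003,0,0,0,1],[0,0,0.004,0,0,0,1],[0,0,0.004,0,0,0,1]],
  ],
)

```text
clock: 11.95
position: [0.5048, 0.1082, 0.0332]
ee_rot: [0.265, -3.13, 0.002]
force: [-0.7, -1.3, 5.4]
width: 0.002
gripper_force: 2.8
```

Call:
jog_arm(
  motion=[
    [[0,0,-0.016,0,0,0,1],[0,0.028,-0.016,0,0,0,1],[0,0.055,-0.014,0,0,0,1],[0,0.055,-0.012,0,0,0,1],[0,0.055,-0.012,0,0,0,1],[0,0.055,-0.012,0,0,0,1]],
  ],
)

```text
clock: 12.45
position: [0.4952, 0.1622, 0.0447]
ee_rot: [0.266, -3.129, 0.003]
force: [0.1, 0.0, -0.2]
width: 0.004
gripper_force: 0.0
```

Call:
jog_arm(
  motion=[
    [[0,0,0.003,0,0,0,1],[0,0,0.006,0,0,0,1],[0,0,0.0075,0,0,0,1],[0,0,0.0075,0,0,0,1]],
  ],
)

```text
clock: 12.78
position: [0.4958, 0.1616, 0.0373]
ee_rot: [0.263, -3.13, 0.003]
force: [-1.0, -2.0, 4.8]
width: 0.001
gripper_force: 2.3
```

The middle cap is locked and the left one is released, so I'll click the left.

Call:
jog_arm(
  motion=[
    [[0,0,0.0018,0,0,0,1],[0,0,0.0036,0,0,0,1],[0,0,0.0054,0,0,0,1],[0,0,0.0072,0,0,0,1],[0,0,0.009,0,0,0,1],[0,0,0.0108,0,0,0,1],[0,0,0.0126,0,0,0,1],[0,0,0.0144,0,0,0,1],[0,0,0.0155,0,0,0,1],[0,0,0.0155,0,0,0,1]],
  ],
)

```text
clock: 13.62
position: [0.4958, 0.1616, 0.0222]
ee_rot: [-0.264, 3.13, -0.003]
force: [-1.0, -3.4, 7.6]
width: 0.007
gripper_force: 4.1
```

Call:
jog_arm(
  motion=[
    [[0,0,-0.008,0,0,0,1],[0,0,-0.016,0,0,0,1],[0,0,-0.023,0,0,0,1],[0,0,-0.023,0,0,0,1],[0,0,-0.023,0,0,0,1]],
  ],
)

```text
clock: 14.03
position: [0.4958, 0.1627, 0.0456]
ee_rot: [-0.265, 3.129, -0.001]
force: [-0.3, 0.0, -0.4]
width: 0.007
gripper_force: 0.0
```

Call:
jog_arm(
  motion=[
    [[0,0,0.003,0,0,0,1],[0,0,0.006,0,0,0,1],[0,0,0.0085,0,0,0,1],[0,0,0.0085,0,0,0,1],[0,0,0.0085,0,0,0,1]],
  ],
)

```text
clock: 14.45
position: [0.4951, 0.1625, 0.0361]
ee_rot: [0.265, -3.129, 0.002]
force: [0.3, -1.0, 1.5]
width: 0.005
gripper_force: 0.4
```

All three are now locked. The real fingertip sits about 32 mm above the reported TCP, so I'll allow for that. Next is the cover.

Call:
jog_arm(
  motion=[
    [[0,0,-0.04,0,0,0,1],[0,-0.02,-0.08,0,0,0,1],[0,-0.04,-0.115,0,0,0,1],[0,-0.055,-0.15,0,0,0,1],[0,-0.055,-0.176,0,0,0,1],[-0.03,-0.055,-0.176,0,0,0,1],[-0.07,-0.055,-0.176,0,0,0,1],[-0.11,-0.055,-0.176,0,0,0,1],[-0.15,-0.055,-0.176,0,0,0,1],[-0.177,-0.055,-0.176,0,0,0,1]],
  ],
)

```text
clock: 15.28
position: [0.6819, 0.1382, 0.2116]
ee_rot: [0.263, -3.13, 0.002]
force: [-0.6, -0.2, -0.6]
width: 0.002
gripper_force: 0.0
```

```bash
python3 - <<'E'
from h import *
st();Rz=R.from_euler("z",YAW)
c=lambda w:Rz.inv().apply(np.array(w)-BOX).round(4)
print("box",c(observe()["position"]))
e=toplane("top",(291,156.7),.19);print("edge",c(e),"drawer",c(toplane("top",(256,112),.1)))
x0=.165;z0=.178
for th in np.r_[2.1:0:-.1,0]:
    x=.063-.118*np.cos(th)+.006*np.sin(th)+.0095;z=.077+.118*np.sin(th)+.006*np.cos(th)
    print(round(th,1),np.round([x,z,-(x-x0),-(z-z0)],3))
E
```

```text
{'clock': 15.2833, 'position': [0.6819, 0.1382, 0.2116], 'ee_rot': [0.2633, -3.1302, 0.0021], 'force': [-0.6392, -0.2125, -0.5686], 'width': 0.0023, 'joints': [0.1517, 0.6596, -0.7753, 1.3032, 0.4554, 1.357, 1.1274]}
box [0.1675 0.0003 0.2116]
edge [ 0.1222 -0.0026  0.19  ] drawer [0.2703 0.06   0.1   ]
2.1 [0.137 0.176 0.028 0.002]
2.0 [ 0.127  0.182  0.038 -0.004]
1.9 [ 0.116  0.187  0.049 -0.009]
1.8 [ 0.105  0.191  0.06  -0.013]
1.7 [ 0.094  0.193  0.071 -0.015]
1.6 [ 0.082  0.195  0.083 -0.017]
1.5 [ 0.07   0.195  0.095 -0.017]
1.4 [ 0.058  0.194  0.107 -0.016]
1.3 [ 0.047  0.192  0.118 -0.014]
1.2 [ 0.035  0.189  0.13  -0.011]
1.1 [ 0.024  0.185  0.141 -0.007]
1.0 [ 0.014  0.18   0.151 -0.002]
0.9 [0.004 0.173 0.161 0.005]
0.8 [-0.005  0.166  0.17   0.012]
0.7 [-0.014  0.158  0.179  0.02 ]
0.6 [-0.022  0.149  0.187  0.029]
0.5 [-0.028  0.139  0.193  0.039]
0.4 [-0.034  0.128  0.199  0.05 ]
0.3 [-0.038  0.118  0.203  0.06 ]
0.2 [-0.042  0.106  0.207  0.072]
0.1 [-0.044  0.095  0.209  0.083]
0.0 [-0.045  0.083  0.21   0.095]
```

Call:
jog_arm(
  motion=[
    [[0,0,0.033,0,0,0,1],[0,0,0.066,0,0,0,1],[0,0,0.066,0,0,0,1],[0.015,0,0.066,0,0,0,1],[0.028,0,0.066,0,0,0,1],[0.038,0,0.064,0,0,0,1],[0.049,0,0.062,0,0,0,1],[0.06,0,0.06,0,0,0,1]],
  ],
)

```text
clock: 15.95
position: [0.6203, 0.1285, 0.1547]
ee_rot: [-0.265, 3.128, -0.001]
force: [2.3, 0.4, 1.1]
width: 0.007
gripper_force: 0.8
```

```bash
python3 - <<'E'
from h import *
st();Rz=R.from_euler("z",YAW)
print("box",Rz.inv().apply(np.array(observe()["position"])-BOX).round(4))
im=get_image("top")
big=cv2.resize(im[110:270,200:380],(720,600),interpolation=cv2.INTER_CUBIC)
s=get_image("side");cv2.imwrite("pics/j.png",cv2.cvtColor(cv2.resize(s[60:220,200:370],(680,600)),cv2.COLOR_RGB2BGR))
E
```

```text
{'clock': 15.95, 'position': [0.6203, 0.1285, 0.1547], 'ee_rot': [-0.2652, 3.1282, -0.0012], 'force': [2.3494, 0.3737, 1.0616], 'width': 0.0075, 'joints': [0.2131, 0.6076, -0.7943, 1.5551, 0.4595, 1.172, 1.0678]}
box [0.1051 0.001  0.1547]
```

View pics/j.png

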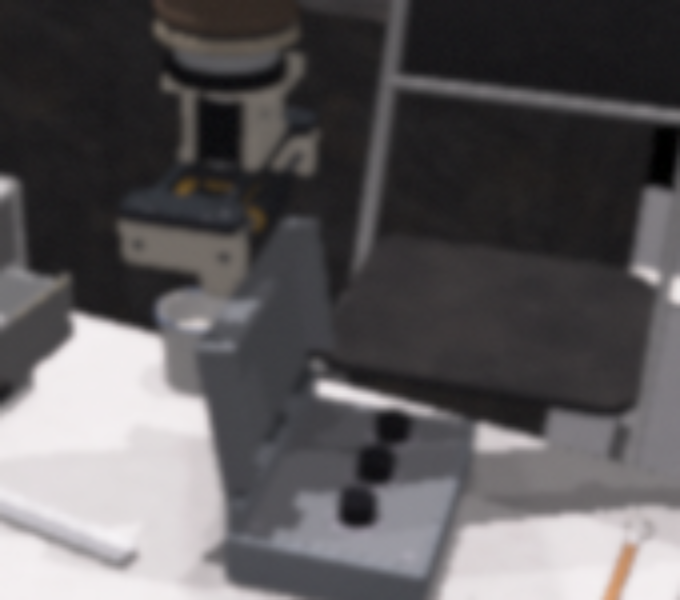

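The cover is coming up (about 1.8 rad) under a 2 N push, and the finger is behind it near the free edge. I'll continue along the arc.

Call:
jog_arm(
  motion=[
    [[0.011,0,0,0,0,0,1],[0.023,0,-0.002,0,0,0,1],[0.035,0,-0.004,0,0,0,1],[0.047,0,-0.007,0,0,0,1],[0.058,0,-0.007,0,0,0,1],[0.07,0,-0.005,0,0,0,1],[0.081,0,-0.001,0,0,0,1],[0.091,0,0.004,0,0,0,1],[0.101,0,0.011,0,0,0,1],[0.11,0,0.018,0,0,0,1]],
  ],
)

```text
clock: 16.88
position: [0.512, 0.1099, 0.1354]
ee_rot: [-0.265, 3.129, -0.002]
force: [0.9, 0.6, 0.5]
width: 0.006
gripper_force: 0.4
```

Call:
jog_arm(
  motion=[
    [[0.004,0,0.004,0,0,0,1],[0.009,0,0.008,0,0,0,1],[0.017,0,0.017,0,0,0,1],[0.023,0,0.027,0,0,0,1],[0.023,0,0.027,0,0,0,1]],
  ],
)

```text
clock: 17.3
position: [0.4876, 0.1052, 0.1065]
ee_rot: [0.266, -3.128, 0.003]
force: [-0.2, 1.0, -0.3]
width: 0.004
gripper_force: 0.0
```

Call:
jog_arm(
  motion=[
    [[0.006,0,0.008,0,0,0,1],[0.008,0,0.016,0,0,0,1],[0.01,0,0.022,0,0,0,1],[0.012,0,0.028,0,0,0,1],[0.014,0,0.034,0,0,0,1],[0.015,0,0.04,0,0,0,1],[0.016,0,0.046,0,0,0,1],[0.017,0,0.051,0,0,0,1],[0.017,0,0.053,0,0,0,1],[0.017,0,0.053,0,0,0,1]],
  ],
)

```text
clock: 18.13
position: [0.4718, 0.1028, 0.054]
ee_rot: [0.265, -3.129, 0.002]
force: [-0.3, 0.1, 0.3]
width: 0.005
gripper_force: 0.0
```

Call:
jog_arm(
  motion=[
    [[0,0,0.001,0,0,0,1],[0,0,0.002,0,0,0,1],[0,0,0.002,0,0,0,1]],
  ],
)

```text
clock: 18.38
position: [0.4724, 0.1029, 0.0527]
ee_rot: [-0.265, 3.13, -0.002]
force: [-0.4, 0.2, 0.0]
width: 0.003
gripper_force: 0.0
```

Call:
jog_arm(
  motion=[
    [[0,0,0.001,0,0,0,1],[0,0,0.0015,0,0,0,1],[0,0,0.0015,0,0,0,1]],
  ],
)

```text
clock: 18.63
position: [0.4722, 0.1029, 0.0511]
ee_rot: [-0.265, 3.13, -0.002]
force: [-0.1, -0.1, -0.1]
width: 0.007
gripper_force: 0.0
```

Call:
jog_arm(
  motion=[
    [[0,0,0.001,0,0,0,1],[0,0,0.0015,0,0,0,1],[0,0,0.0015,0,0,0,1]],
  ],
)

```text
clock: 18.88
position: [0.4724, 0.1029, 0.0506]
ee_rot: [-0.265, 3.13, -0.003]
force: [-4.1, -1.9, 16.3]
width: 0.004
gripper_force: 7.9
```

```bash
python3 - <<'E'
from h import *
st()
im=get_image("wrist");g=cv2.cvtColor(im,cv2.COLOR_RGB2GRAY)
for q in("cover","cap_mid_top","switch_box"): print(q,[(np.round(r["pixel"]).tolist(),round(r["p"],2),int(r["mask"].sum())) for r in silhouettes(q,"wrist")[:3]])
print(cv2.resize(g,(32,24),interpolation=cv2.INTER_AREA))
Rz=R.from_euler("z",YAW);print(proj("wrist",BOX+Rz.apply([[-.065,y,.083] for y in(.1,0,-.1)]+[[-.07,y,.05] for y in(.1,0,-.1)])).round())
E
```

```text
{'clock': 18.8833, 'position': [0.4724, 0.1029, 0.0506], 'ee_rot': [-0.2654, 3.1298, -0.003], 'force': [-4.0585, -1.856, 16.2879], 'width': 0.0037, 'joints': [0.2671, 0.5175, -0.7903, 2.027, 0.5136, 0.8028, 0.9132]}
cover [([256.0, 224.0], 0.82, 17014)]
cap_mid_top []
switch_box [([256.0, 217.0], 0.78, 22905)]
[[127 128 127 126 136 134 129 129 129 122 109 124 138 134 183 199 211 222
  236 238 238 239 240 240 239 239 238 216 186 152 127 126]
 [127 127 127 125 148 186 129 129 130 129 114 129 128 117 106 147 147 132
  150 174 190 197 225 234 229 236 235 234 237 237 231 199]
 [127 127 126 124 150 219 163 129 129 129 127 131 142 142 142 173 228 225
  213 193 191 178 207 215 226 205 231 230 231 236 239 240]
 [125 126 126 125 151 221 218 146 129 130 130 131 142 142 142 142 187 228
  229 228 230 233 229 216 214 225 229 229 230 236 238 240]
 [125 125 125 125 153 219 222 194 130 128 128 133 144 142 142 141 141 204
  220 219 218 227 228 227 229 228 227 228 229 237 239 238]
 [119 124 119 121 142 220 221 221 165 129 129 132 146 141 138 136 131 141
  209 217 218 220 228 228 229 228 227 229 229 235
[... 1783 characters left out ...]
0  30  29  29  29  51  86  43
   45  46  46  47 119 143 194 237 234 179  95  95  64  22]
 [ 21  22  25  31  36  62  35  36  38  39  40  41  42  43  43  43  43  43
   43  43  42  41  55  67  80  81  71  49  34  29  23  22]
 [ 26  24  23  23  22  22  22  22  22  22  22  22  22  22  22  22  22  22
   23  23  23  23  23  23  24  24  24  25  26  26  27  34]
 [ 39  29  29  60  82  78  75  82  85  83  80  79  78  76  75  75  75  75
   72  75  55  30  30  31  31  38  44  50  50  51  51  51]
 [ 49  42  48  99 100 100 100 100 101 101 100 100  99 100 100  99  99 100
  100  99  91  27  54  70  70  74  67  56  77  26  24  53]]
[[413. 213.]
 [256. 213.]
 [100. 212.]
 [391. 190.]
 [257. 190.]
 [123. 189.]]
```

The hard stop came at exactly the shut height (z = 0.0506, expected 0.0507), so the cover is closed. I'll retreat.

Call:
jog_arm(
  motion=[
    [[0,0,-0.01,0,0,0,1],[0,0,-0.04,0,0,0,1],[0,0,-0.08,0,0,0,1],[0,0,-0.12,0,0,0,1],[0,0,-0.12,0,0,0,1],[0,0,-0.12,0,0,0,1],[0,0,-0.12,0,0,0,1]],
  ],
)

```text
clock: 19.67
position: [0.4721, 0.1026, 0.1697]
ee_rot: [-0.265, 3.13, -0.002]
force: [-0.1, 0.2, 0.3]
width: 0.002
gripper_force: 0.0
```

```bash
python3 - <<'E'
from h import *
st();get_image("wrist")
m=silhouettes("cover","wrist")[0]["mask"];v,u=np.nonzero(m);print(u.min(),u.max(),v.min())
Rz=R.from_euler("z",YAW);print(proj("wrist",BOX+Rz.apply([[-.065,y,.083] for y in(.1,0,-.1)])).round())
print(sign_off())
E
```

```text
{'clock': 19.6667, 'position': [0.4721, 0.1026, 0.1697], 'ee_rot': [-0.2646, 3.1303, -0.0024], 'force': [-0.0951, 0.2047, 0.314], 'width': 0.0023, 'joints': [0.384, 0.3676, -0.9047, 1.8893, 0.3347, 1.0443, 1.0794]}
162 349 163
[[353. 172.]
 [257. 172.]
 [162. 172.]]
the job is handed in; nothing more can be done
None
```

The job is handed in at 19.7 s. By feel, the right and middle switches were already locked; I clicked the released left one and it then felt locked. The cover is shut against its stop, and I kept clear of the cup and clay pack but did not measure them again; the verdict was not reported back.

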